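Press a glued plug and set the cure timer

TASK

The plug glued into the oak drawer front has to cure under pressure: first set the steel press weight down gently on the drawer front, centred over the pale plug so that it covers it, and let go. Then carry the orange timer upright to the middle of the grey ribbed mat, square with the mat (long side along long side), and let go of it before you set it; then take it by its black dial and turn the pointer clockwise, with as many grips as you need, to the red mark on its scale (within half a scale division). Leave everything standing there, and leave the other things on the counter where they are.

Things in the scene. Friction and masses are not known exactly. Their poses are not given: they have to be found in the camera images.
- weight: Loose steel press weight, about 0.65 kg: a disc 60 mm across and 28 mm high, carrying on its axis an 8 mm radius neck and a black cylindrical knob 26 mm across, which spans heights 34 to 70 mm; 70 mm high overall. Origin: centre of the underside; z up.
- weight_knob (a point): Centre of the weight's black knob, on its axis, 54 mm above its underside: the point to grip.
- door: Oak drawer front lying flat on the counter, fixed (it does not slide): 150 mm (x) by 210 mm (y), 18 mm thick. Origin: centre of the underside, on the counter. It has two hinge places, 55 mm either side of its centre along y: on its +y side the pale glued plug, flush; on its -y side an open dark hole (look only), not to be used. A loose metal hinge lies near the dark hole.
- plug (a point): Centre of the pale round plug (35 mm across, dark glue line round it), flush in the top face of the drawer front, 18 mm above the counter.
- timer: Loose orange mechanical timer, about 0.5 kg, standing upright: body 56 mm (x) by 84 mm (y) by 36 mm high, with the white scale plate and the black dial on top, centred; 72 mm high overall. It is carried by the two long sides, 56 mm apart along its x. Origin: centre of the underside; z up. It is held in place only by its weight on what it stands on.
- dial (a joint): Angle of the timer's dial, rad, grows clockwise seen from above, 0 to 5.65. At 0 the pointer points along the timer's -x. The scale's divisions are 0.209 (12 degrees) apart; the red mark is at 2.932. The dial starts between 0.25 and 1.1. It turns stiffly (0.03 N m), without springs or clicks, and stays where it is left.
- dial_grip (a point): On the dial's axis (the timer's vertical centre line), 64 mm above the timer's underside, in the dial's upright bar grip: 36 mm long, 12 mm thick, from 43 to 72 mm above the timer's underside, standing on a disc of radius 19.5 mm. This point's frame turns with the dial: its x axis runs along the bar, so fingers close along its y. The pointer is the white line on the bar's top, on the -x half.
- dial_pointer (a point): Tip of the dial's pointer, 20 mm from the dial's axis, 38 mm above the timer's underside; it turns with the dial.
- red_mark (a point): Red mark on the timer's white scale plate, 23.7 mm from the dial's axis, 38 mm above the timer's underside: the direction where the pointer must end.
- mat: Grey ribbed rubber mat, fixed on the counter: 100 mm (x) by 130 mm (y), 3 mm thick. Origin: centre of its underside, on the counter; z up.
- glue: Bystander: loose white glue bottle with red cap and yellow label, 42 mm across, 120 mm high. Origin: centre of its underside.
- hinge: Bystander: loose steel concealed hinge lying on the drawer front, near the dark hole: about 85 mm (x) by 50 mm (y), 18 mm high, its cup at the origin (underside) and its arm towards its -x.
- carton: Bystander: loose cardboard box 80 by 125 by 40 mm at the far left. Origin: centre of its underside.
- tape: Bystander: loose yellow tape measure 60 by 60 by 36 mm, near the robot. Origin: centre of its underside.
- driver: Bystander: loose red screwdriver 190 mm long, lying at the right. Its length is along its x.
- bangle: Bystander: loose black ring, 72 mm across, 8 mm high, lying flat. Origin: centre of its underside.
Things that resemble listed ones, but are neither listed nor needed, are in the scene too. Leave any blue look-alike of the timer alone.

How it is judged:
By the outcome, as a careful person would: the job done as asked, in the order asked, and still so for the second after the job is handed in, with the robot touching nothing.
It also fails if it takes over 72 s, if anything falls off the work surface, if the arm or the gripper's body presses on something with over 40 N, if the wrist force passes 120 N, or if a joint passes its speed limit or range.

ROBOT

A 6-joint arm with a two-finger parallel gripper is mounted at the origin on the work surface. World frame = base frame: x ahead of the robot, y to its left, z up, the work surface at z = 0. Lengths are in m, angles in degrees, forces in N, time in s.
With the tool pointing down it reaches from about 0.325 to 0.9 m from the base axis. Payload 3.5 kg.
Tool frame: the origin (TCP) lies midway between the tips of the shut fingers; the grasp point (between the pads) lies 19 mm behind it; x points along the fingers, y is the direction in which the jaws open and shut, and the axes are right-handed (so a half turn about x gives the same grasp; the last joint's range is limited). The gripper opens to 85 mm and grips with 20 to 120 N. Pads are 22 mm wide; open, the fingers measure 114 mm over their backs; the gripper's body (76 mm by 85 mm) begins 54 mm behind the grasp point. The pads swing forward as they close: fully open they stand 13 mm farther back than shut.
Start: joints at [-70.783, 15.837, -1.513, 72.651, 0, 84.076], TCP at [0.266, -0.566, 0.231] pointing down, gripper open.
Joint ranges: [-178.77, 178.77], [-48.84, 107.48], [-61.69, 71.31], [-111.58, 123.2], [-90, 87.43], [-180, 180]. Speed limits (degrees/s): [147.25, 147.25, 180, 180, 180, 180].

INTERFACE

Orientations are given as [roll, pitch, yaw] about the fixed x, y, z axes, in that order (R = Rz(yaw) Ry(pitch) Rx(roll)).
In Python, from station import r gives the robot as it stands.
- The arm moves only by the shell command python3 -m inch 'ROWS'. ROWS is JSON, one flat list of numbers, 5 for each row, row after row: the opening, from -1 (shut) to 1 (fully open), so that 0 is half open, then the shift along the tool's x, y, z in units of 40 mm (1.0 is 40 mm), then the turn about the tool's x in units of 8 degrees (1.0 is 8 degrees). In form: [hand, tx, ty, tz, spin, hand, tx, ty, tz, spin, ...]. A call has exactly 8 rows; each row is the pose to reach, as a shift and turn from the pose commanded when the call began, along the tool's axes at that moment; what a row does not reach only later rows make up. A row lasts 1/10 s, in which the tool goes at most 50 mm and 8.59 degrees, less where a joint would pass 70% of its speed; a pose out of reach is approached as far as the arm can. A call with a gripper value outside its range is refused whole. The fingers move at their own pace and stop on an object; the grip force is fixed at half the most. Time passes only in rows, so rows that repeat a pose let the fingers close, or fill a call up. It gives the time, the measured TCP pose, the force and the opening at its end, in the units of the state.
- r.state(): the state, without advancing time (a new reading comes with each control period).
- r.grab_frame(name): name is "scene" or "top" or "wrist"; returns the picture (480x640x3 uint8, red, green, blue); there is no depth.
- r.camera_params(name): a dict with "fx", "fy", "cx", "cy" (pixels), "T" (4x4, takes a point from camera to world coordinates). Camera axes: x right, y up, looking along -z (the intrinsics and any distortion apply to the point x, -y, -z); pixel columns grow to the right and rows downward; lengths in m; the calibration is good to about 2 mm. A picture is of the moment at which its call begins: read the wrist's pose just before it. camera_params takes no time and is no camera call; for the wrist camera it gives the pose at the moment of the call.
- r.hand_in(): hands the job in, once; it reports no verdict.
Trained networks look in the newest picture that a camera, given by its name, has taken for a name from the list of things; names that differ only in an ending like _2 or _b are one class to them, and where a whole thing is asked for, a point or a joint stands for the part that bears it (a point fixed in the world has none). Each returns a list of dicts, best first, with "p" (0 to 1); they miss things now and then, are a little off and sometimes report something else, mostly with a low value. They report only what shows in the picture. A call takes as long as a camera call. They do not tell look-alikes from the thing itself.
- r.masks_of(label, camera): "mask" (480x640 bool, what is visible of it).
- r.tip_of(label, camera): "xyz" ([x, y, z] in m, in world coordinates, good to about 4 mm: a listed point, or the origin of a listed thing).
The state is a dict: "clock": time; "qpos": joint angles; "dq": joint speeds; "effort": joint torques, N m; "eef_pos": TCP position; "tcp_rot": TCP orientation; "ft_force": force on the tool from outside, world axes, zero at the start; "wrist_torque": the same for the moment, N m; "opening": finger opening in m.
Only numpy, scipy, OpenCV 4.12 (cv2) and the standard library are available. Lean on these libraries where they do the work, as an engineer would, in place of code of your own. Each camera call takes 0.05 s, during which the arm holds its last target.

## Working session

There is one attempt and no reset: what is moved stays moved. The work goes in short steps, Python scripts to look and compute and a shell command to move; the robot and the scene stay as the last step left them, time stands still between calls to the robot, and variables do not carry over. Pictures are saved under pics/ and viewed, and the job is handed in when it is done.

```bash
mkdir -p pics; ls
cat > h.py <<'E'
from station import r
import cv2, numpy as np
def snap(c,n):
    im=r.grab_frame(c); cv2.imwrite(f'pics/{n}.png',cv2.cvtColor(im,cv2.COLOR_RGB2BGR)); return im
E
python3 - <<'E'
from h import *
for c in ['top','scene']:
    snap(c,c+'0'); p=r.camera_params(c); print(c,{k:(np.round(v,3).tolist()) if k!='names' else v for k,v in p.items()})
s=r.state(); print(s)
for n in ['weight','plug','timer','mat','dial_pointer','red_mark','dial_grip','weight_knob','door']:
    print(n,[(round(d['p'],2),np.round(d['xyz'],3).tolist()) for d in r.tip_of(n,'top')][:4])
E
```

```text
pics
top {'fx': 497.976, 'fy': 497.976, 'cx': 321.048, 'cy': 238.893, 'T': [[-0.012, 0.995, -0.098, 0.378], [-1.0, -0.011, 0.011, 0.006], [0.009, 0.098, 0.995, 1.371], [0.0, 0.0, 0.0, 1.0]]}
scene {'fx': 518.743, 'fy': 518.743, 'cx': 323.984, 'cy': 233.872, 'T': [[0.276, -0.814, 0.51, 1.094], [0.961, 0.227, -0.158, -0.174], [0.013, 0.534, 0.845, 0.995], [0.0, 0.0, 0.0, 1.0]]}
{'clock': 0.1, 'qpos': array([-7.07834549e+01,  1.58749890e+01, -1.58874372e+00,  7.26507930e+01,
       -5.43397642e-04,  8.40759193e+01]), 'dq': array([ 0.11508693, -0.11243571,  0.18853002,  0.01136576,  0.09203318,
        0.03814999]), 'effort': array([ 5.27767133e-04, -4.46707213e+01,  2.96129876e+01,  8.44332681e-03,
       -1.27189760e-04,  3.70992367e-06]), 'eef_pos': array([ 0.26528719, -0.56513607,  0.23026992]), 'tcp_rot': array([-95.65222814,  89.88547297, 109.48839816]), 'ft_force': array([ 0.46352742,  1.30393996, -0.02298186]), 'wrist_torque': array([ 0.04420951, -0.00177836, -0.01141458]), 'opening': 0.08547920052665622}
weight [(0.59, [0.555, 0.284, 0.003]), (0.42, [0.336, -0.189, -0.003])]
plug [(0.81, [0.654, 0.025, 0.017])]
timer [(0.81, [0.21, -0.3, 0.002]), (0.75, [0.825, -0.05, -0.004])]
mat [(0.96, [0.452, 0.001, -0.002])]
dial_pointer [(0.74, [0.193, -0.298, 0.035]), (0.58, [0.821, -0.03, 0.038]), (0.57, [0.469, -0.293, 0.037]), (0.47, [0.549, 0.277, 0.053])]
red_mark [(0.97, [0.238, -0.289, 0.04]), (0.82, [0.5, -0.32, 0.033])]
dial_grip [(0.67, [0.211, -0.29, 0.065]), (0.65, [0.474, -0.312, 0.064]), (0.56, [0.824, -0.05, 0.065])]
weight_knob [(0.7, [0.554, 0.278, 0.055])]
door [(0.89, [0.65, -0.028, -0.001]), (0.43, [0.454, 0.0, 0.001])]
```

View pics/top0.png

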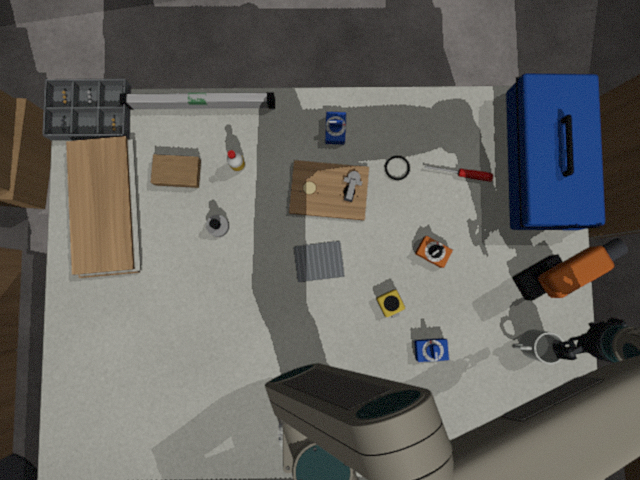

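View pics/scene0.png

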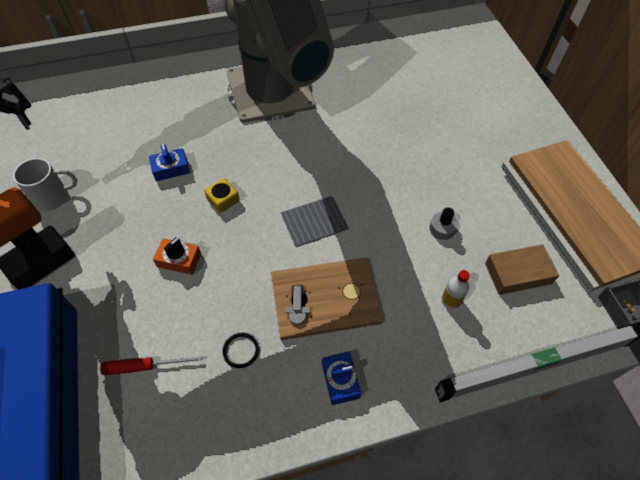

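```bash
cat >> h.py <<'E'
def ray(c,u,v,z,p=None):
    p=p or r.camera_params(c); T=np.array(p['T'])
    d=T[:3,:3]@np.array([(u-p['cx'])/p['fx'],-(v-p['cy'])/p['fy'],-1]); o=T[:3,3]
    return o+d*(z-o[2])/d[2]
def proj(c,P,p=None):
    p=p or r.camera_params(c); T=np.array(p['T'])
    q=T[:3,:3].T@(np.array(P)-T[:3,3]); return p['cx']+p['fx']*q[0]/-q[2], p['cy']-p['fy']*q[1]/-q[2]
def tips(c,names):
    for n in names: print(c,n,[(round(d['p'],2),np.round(d['xyz'],4).tolist()) for d in r.tip_of(n,c)][:4])
def rect(c,label,z,near):
    p=r.camera_params(c)
    for m in r.masks_of(label,c):
        k=m['mask'].astype(np.uint8)
        cs,_=cv2.findContours(k,cv2.RETR_EXTERNAL,cv2.CHAIN_APPROX_NONE)
        cn=max(cs,key=cv2.contourArea)[:,0]
        w=np.array([ray(c,u,v,z,p)[:2] for u,v in cn],np.float32)*1000
        print(c,label,round(m['p'],2),'px',cn.mean(0).round(),cv2.minAreaRect(w))
E
python3 - <<'E'
from h import *
for c in ['top','scene']:
    r.grab_frame(c)
    rect(c,'mat',.003,0); rect(c,'timer',.036,0); rect(c,'door',.018,0)
tips('scene',['weight','plug','timer','mat','dial_pointer','red_mark','dial_grip','weight_knob'])
im=cv2.imread('pics/top0.png'); a=cv2.resize(im[220:285,390:480],None,fx=6,fy=6,interpolation=3)
cv2.imwrite('pics/tcrop.png',a)
E
```

```text
top mat 0.61 px [319. 261.] ((452.90216064453125, -2.2069473266601562), (105.12874603271484, 132.37750244140625), 5.6329569816589355)
top timer 0.93 px [336. 127.] ((818.9404907226562, -53.50255584716797), (55.286170959472656, 90.71051025390625), 89.24193572998047)
top timer 0.84 px [432. 349.] ((213.64117431640625, -296.8787841796875), (59.577613830566406, 94.18944549560547), 2.7186052799224854)
top timer 0.78 px [433. 251.] ((473.2597961425781, -311.1194763183594), (88.56866455078125, 60.089813232421875), 60.46687316894531)
top timer 0.6 px [176. 171.] ((700.39599609375, 383.4942321777344), (135.37814331054688, 89.8345947265625), 86.116455078125)
top timer 0.36 px [397. 167.] ((705.61083984375, -219.39405822753906), (65.92267608642578, 69.1928939819336), 44.331356048583984)
top door 0.96 px [329. 190.] ((647.510009765625, -32.73274230957031), (214.84898376464844, 154.6421356201172), 84.40245056152344)
scene mat 0.77 px [313. 221.] ((451.75634765625, -1.4227218627929688), (102.4406509399414, 131.53184509277344), 6.286260604858398)
scene mat 0.73 px [240. 349.] ((710.3411865234375, -
[... 811 characters left out ...]
, (99.30514526367188, 79.46603393554688), 60.683189392089844)
scene weight [(0.69, [0.5511, 0.2795, -0.0015])]
scene plug [(0.97, [0.6529, 0.0237, 0.0165])]
scene timer [(0.76, [0.8227, -0.048, 0.0013]), (0.63, [0.4731, -0.3135, 0.0007])]
scene mat [(0.61, [0.4492, 0.0035, -0.0005])]
scene dial_pointer [(0.74, [0.188, -0.2965, 0.0362]), (0.68, [0.458, -0.2918, 0.0335]), (0.29, [0.697, -0.3849, -0.0009])]
scene red_mark [(0.67, [0.2341, -0.2921, 0.0329]), (0.59, [0.8273, -0.0738, 0.035]), (0.57, [0.4924, -0.3138, 0.0384])]
scene dial_grip [(0.93, [0.8224, -0.0483, 0.0657]), (0.81, [0.4705, -0.3099, 0.0656]), (0.38, [0.4927, -0.3196, 0.0377])]
scene weight_knob [(0.7, [0.554, 0.2773, 0.0535])]
```

View pics/tcrop.png

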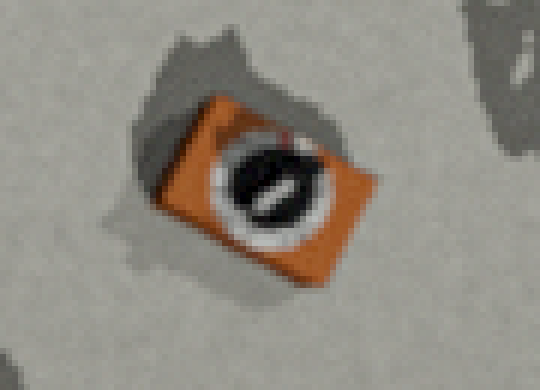

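```bash
cat >> h.py <<'E'
from scipy.spatial.transform import Rotation as Ro
def frame():
    s=r.state(); R=Ro.from_euler('xyz',s['tcp_rot'],degrees=True).as_matrix(); return s,R
def st():
    s,R=frame(); print('t',round(s['clock'],2),'tcp',np.round(s['eef_pos'],4),'yaw(y)',round(np.degrees(np.arctan2(R[1,1],R[0,1])),2),'xax',np.round(R[:,0],3),'q',np.round(s['qpos'],1),'F',np.round(s['ft_force'],1),'M',np.round(s['wrist_torque'],2),'op',round(s['opening'],4))
def go(P,yaw=None):
    s,R=frame(); d=R.T@(np.array(P)-s['eef_pos'])/.04
    y0=np.degrees(np.arctan2(R[1,1],R[0,1])); 
    sp=0 if yaw is None else -((yaw-y0+180)%360-180)/8
    print('tx,ty,tz,spin',np.round(d,3),round(sp,3))
E
python3 - <<'E'
from h import *
st(); go([.554,.278,.2],None); go([.472,-.311,.25])
E
```

```text
t 1.35 tcp [ 0.2655 -0.5658  0.2313] yaw(y) -64.86 xax [-0.  0. -1.] q [-70.8  15.8  -1.5  72.6  -0.   84.1] F [ 0.1 -0.8 -0.2] M [ 0.   -0.05 -0.01] op 0.0852
tx,ty,tz,spin [  0.782 -16.032 -15.491] 0
tx,ty,tz,spin [-0.468 -3.573 -7.379] 0
```

```bash
python3 -m inch '[1,0,-0.4,-0.4,-0.3, 1,0,-1.2,-1.15,-0.9, 1,0,-2,-1.95,-1.6, 1,0,-2.9,-2.8,-2.4, 1,0,-3.8,-3.65,-3.2, 1,0,-4.7,-4.5,-4, 1,0,-5.6,-5.4,-4.8, 1,0,-6.4,-6.2,-5.5]'
python3 - <<'E'
from h import *
st(); go([.554,.278,.2],-10)
E
```

```text
clock: 2.15
eef_pos: [0.3815, -0.2267, 0.2316]
tcp_rot: [90.3, 89.9, -20.3]
ft_force: [1.3, 0.5, -0.1]
opening: 0.0855
t 2.15 tcp [ 0.3815 -0.2267  0.2316] yaw(y) -20.63 xax [ 0.001 -0.    -1.   ] q [-39.1  -2.9 -22.6  70.2   0.   71.5] F [ 1.3  0.5 -0.1] M [ 0.03 -0.02 -0.04] op 0.0855
tx,ty,tz,spin [  0.789  -0.41  -13.327] -1.328
```

```bash
python3 -m inch '[1,0,-0.05,-1.2,-0.2, 1,0.1,-0.1,-2.4,-0.4, 1,0.2,-0.15,-3.6,-0.6, 1,0.2,-0.2,-4.8,-0.8, 1,0.3,-0.25,-6,-1, 1,0.4,-0.3,-7.2,-1.2, 1,0.4,-0.35,-8.3,-1.3, 1,0.4,-0.35,-9.2,-1.3]'
python3 - <<'E'
from h import *
st(); go([.554,.278,.2],-10)
snap('wrist','w1');tips('wrist',['plug','mat','timer','weight'])
E
```

```text
clock: 2.95
eef_pos: [0.4994, 0.1227, 0.2154]
tcp_rot: [132.4, 90.0, 32.1]
ft_force: [0.9, -1.1, 0.1]
opening: 0.0854
t 2.95 tcp [0.4994 0.1227 0.2154] yaw(y) -10.35 xax [ 0.  0. -1.] q [  6.6   5.1 -16.5  68.4   0.  106.9] F [ 0.9 -1.1  0.1] M [-0.01  0.   -0.03] op 0.0854
tx,ty,tz,spin [ 0.386  0.645 -4.064] -0.043
wrist plug [(0.62, [0.5496, 0.2755, 0.049]), (0.59, [0.6549, 0.026, 0.0163])]
wrist mat [(0.84, [0.4546, 0.0007, -0.0009])]
wrist timer [(0.8, [0.8224, -0.0493, 0.0015]), (0.61, [0.5513, 0.2743, 0.0508])]
wrist weight [(0.96, [0.5576, 0.2809, -0.0007])]
```

View pics/w1.png

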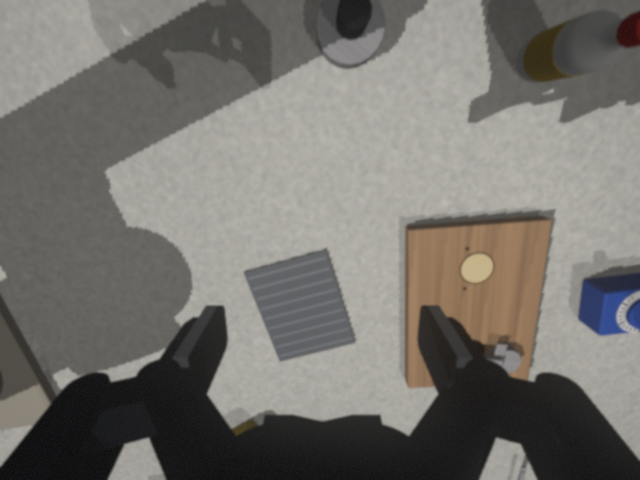

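The wrist view shows the weight at (350,40), pale plug at (478,268), mat centred near (300,304), glue bottle upper right. Measure plug and mat from this frame.

Run:
```python
from h import *
st(); im=snap('wrist','w2'); p=r.camera_params('wrist')
np.save('p.npy',p['T'])
g=cv2.cvtColor(im,cv2.COLOR_RGB2HSV)
def fit(lo,hi,box,z,im=im):
    k=cv2.inRange(im,np.array(lo),np.array(hi)); m=np.zeros_like(k); x0,y0,x1,y1=box; m[y0:y1,x0:x1]=k[y0:y1,x0:x1]
    cs,_=cv2.findContours(m,0,1); c=max(cs,key=cv2.contourArea)[:,0]
    w=np.array([ray('wrist',u,v,z,p)[:2] for u,v in c],np.float32)*1000
    print(cv2.minAreaRect(w),cv2.minEnclosingCircle(w))
print(im[268,478],im[300,300],im[268,440],im[240,300])
fit((180,160,90),(255,235,190),(450,240,505,295),.018)
rect('wrist','mat',.003,0); rect('wrist','door',.018,0)
```

```text
t 3.2 tcp [0.4989 0.12   0.2152] yaw(y) -10.44 xax [-0.001 -0.001 -1.   ] q [  6.3   5.1 -16.6  68.4  -0.  106.8] F [ 0.4  0.1 -0.1] M [ 0.   -0.04 -0.  ] op 0.0852
[196 179 138] [ 97  99 101] [141 112  86] [173 171 164]
((655.0792846679688, 23.98793601989746), (31.038908004760742, 32.59269332885742), 79.56220245361328) ((655.0742797851562, 24.29734992980957), 16.490924835205078)
wrist mat 0.69 px [302. 303.] ((453.0672912597656, 1.1601791381835938), (99.84696960449219, 130.88490295410156), 6.017210960388184)
wrist door 0.97 px [469. 300.] ((648.74365234375, -27.002540588378906), (215.34228515625, 153.38299560546875), 84.1275405883789)
```

```bash
python3 -m inch '[1,0.1,0.1,-0.6,0, 1,0.4,0.3,-1.6,0, 1,0.8,0.4,-2.6,0, 1,1.2,0.5,-3.5,0, 1,1.6,0.6,-4.05,0, 1,1.8,0.63,-4.13,0, 1,1.8,0.63,-4.13,0, 1,1.8,0.63,-4.13,0]'
python3 - <<'E'
from h import *
st(); go([.554,.278,.036])
snap('wrist','w3');tips('wrist',['weight_knob','weight']);tips('scene',['weight_knob'])
E
```

```text
clock: 4.15
eef_pos: [0.5538, 0.2766, 0.1436]
tcp_rot: [-26.0, 90.0, -126.6]
ft_force: [0.9, -0.7, -0.3]
opening: 0.0854
t 4.15 tcp [0.5538 0.2766 0.1436] yaw(y) -10.55 xax [-0.    -0.001 -1.   ] q [ 20.6  18.5  -8.9  62.7  -0.  121.1] F [ 0.9 -0.7 -0.3] M [ 0.   -0.05 -0.03] op 0.0854
tx,ty,tz,spin [ 2.69e+00 -1.00e-03 -3.80e-02] 0
wrist weight_knob [(0.97, [0.5526, 0.2743, 0.0523])]
wrist weight [(0.68, [0.5553, 0.2775, 0.0002])]
scene weight_knob [(0.7, [0.554, 0.2773, 0.0535])]
```

View pics/w3.png

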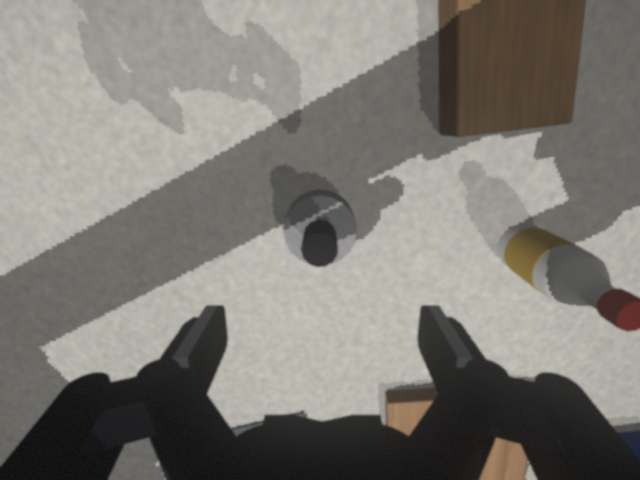

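Knob at (320,243), laterally centred between the fingers. Descend and grip.

```bash
python3 -m inch '[1,0.4,0,-0.03,0, 1,1,0,-0.03,0, 1,1.6,0,-0.03,0, 1,2.2,0,-0.03,0, 1,2.6,0,-0.03,0, 1,2.7,0,-0.03,0, 0,2.7,0,-0.03,0, -1,2.7,0,-0.03,0]'; python3 -m inch '[-1,0,0,0,0, -1,0,0,0,0, -1,0,0,0,0, -1,0,0,0,0, -1,-0.1,0,0,0, -1,-0.5,0,0,0, -1,-1.1,0,0,0, -1,-1.8,0,0,0]'
python3 - <<'E'
from h import *
st(); go([.6545,.0245,.15])
E
```

```text
clock: 5.15
eef_pos: [0.5553, 0.2795, 0.0367]
tcp_rot: [121.1, 89.9, 20.6]
ft_force: [0.6, 0.5, 1.5]
opening: 0.0591
clock: 5.95
eef_pos: [0.5517, 0.2781, 0.1051]
tcp_rot: [-55.4, 89.6, -155.8]
ft_force: [0.7, -0.5, -7.2]
opening: 0.0241
t 5.95 tcp [0.5517 0.2781 0.1051] yaw(y) -10.47 xax [-0.006 -0.003 -1.   ] q [ 20.8  20.5 -11.1  58.7  -0.  121.2] F [ 0.7 -0.5 -7.2] M [ 0.05 -0.04 -0.02] op 0.0241
tx,ty,tz,spin [-1.12   3.674  5.772] 0
```

```bash
python3 -m inch '[-1,-0.5,0.1,0.2,0, -1,-0.9,0.5,0.8,0, -1,-1,1,1.6,0, -1,-1,1.6,2.5,0, -1,-1,2.2,3.4,0, -1,-1,2.7,4.25,0, -1,-1,3.2,5,0, -1,-1,3.5,5.5,0]';  python3 -m inch '[-1,0,0.1,0.2,0, -1,0,0.15,0.25,0, -1,0,0.15,0.25,0, -1,0,0.15,0.25,0, -1,0,0.15,0.25,0, -1,0,0.15,0.25,0, -1,0,0.15,0.25,0, -1,0,0.15,0.25,0]'
python3 - <<'E'
from h import *
st(); go([.6545,.0245,.085])
snap('wrist','w4')
E
```

```text
clock: 6.75
eef_pos: [0.6517, 0.0345, 0.1455]
tcp_rot: [-51.2, 89.8, -151.8]
ft_force: [-0.4, -0.0, -7.4]
opening: 0.0248
clock: 7.55
eef_pos: [0.656, 0.0269, 0.1474]
tcp_rot: [91.3, 90.0, -9.2]
ft_force: [0.0, 0.8, -7.0]
opening: 0.0246
t 7.55 tcp [0.656  0.0269 0.1474] yaw(y) -10.43 xax [ 0. -0. -1.] q [-3.3 21.9 -3.5 64.6 -0.  97.1] F [ 0.   0.8 -7. ] M [ 0.01 -0.1   0.01] op 0.0246
tx,ty,tz,spin [ 1.561 -0.025  0.066] 0
```

View pics/w4.png

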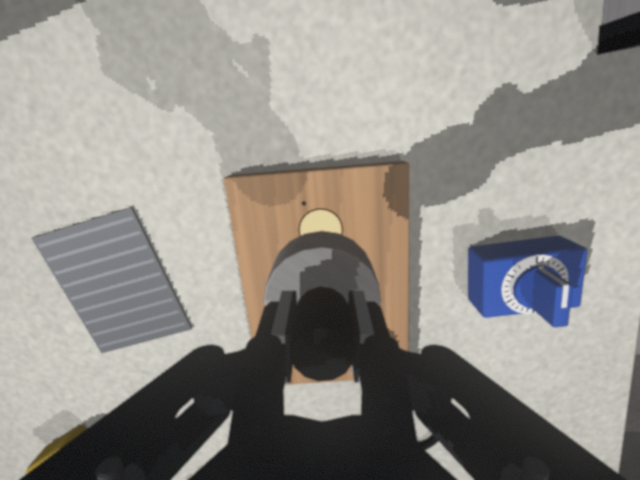

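```bash
python3 -m inch '[-1,0.3,0,0.06,0, -1,0.9,-0.02,0.06,0, -1,1.4,-0.02,0.06,0, -1,1.8,-0.02,0.06,0, -1,2,-0.02,0.06,0, -1,2.1,-0.02,0.06,0, -1,2.15,-0.02,0.06,0, -1,2.15,-0.02,0.06,0]'
python3 - <<'E'
from h import *
st(); go([.6545,.0245,.056])
E
```

```text
clock: 8.4
eef_pos: [0.6556, 0.0243, 0.062]
tcp_rot: [96.7, 89.9, -3.8]
ft_force: [-0.4, -0.4, -7.0]
opening: 0.0243
t 8.4 tcp [0.6556 0.0243 0.062 ] yaw(y) -10.46 xax [ 0.002 -0.    -1.   ] q [-3.5 26.1 -8.6 55.3 -0.  96.9] F [-0.4 -0.4 -7. ] M [0.06 0.03 0.01] op 0.0243
tx,ty,tz,spin [ 0.15  -0.028  0.   ] 0
```

```bash
python3 -m inch '[-1,0.04,-0.02,0,0, -1,0.07,-0.02,0,0, -1,0.1,-0.02,0,0, -1,0.12,-0.02,0,0, -1,0.14,-0.02,0,0, -1,0.16,-0.02,0,0, -1,0.18,-0.02,0,0, -1,0.19,-0.02,0,0]'
python3 - <<'E'
from h import *
st()
E
```

```text
clock: 9.2
eef_pos: [0.6541, 0.0245, 0.0546]
tcp_rot: [49.8, 90.0, -50.7]
ft_force: [-3.4, 1.2, 1.2]
opening: 0.0245
t 9.2 tcp [0.6541 0.0245 0.0546] yaw(y) -10.46 xax [ 0. -0. -1.] q [-3.5 26.4 -9.1 54.5 -0.  96.9] F [-3.4  1.2  1.2] M [0.02 0.69 0.12] op 0.0245
```

```bash
python3 -m inch '[-0.2,0,0,0,0, 0.3,0,0,0,0, 1,0,0,0,0, 1,0,0,0,0, 1,0,0,0,0, 1,-0.4,0,0,0, 1,-1.2,0,0,0, 1,-2.4,0,0,0]'
python3 - <<'E'
from h import *
st(); snap('wrist','w5'); tips('wrist',['weight']); go([.42,-.23,.22],-29.5)
E
```

```text
clock: 10.0
eef_pos: [0.6515, 0.0246, 0.1486]
tcp_rot: [-83.1, 89.6, 176.5]
ft_force: [0.1, -0.4, 0.9]
opening: 0.0856
t 10.0 tcp [0.6515 0.0246 0.1486] yaw(y) -10.46 xax [-0.006  0.    -1.   ] q [-3.5 21.7 -3.7 64.9  0.  96.9] F [ 0.1 -0.4  0.9] M [-0.01 -0.08 -0.01] op 0.0856
wrist weight [(0.61, [0.6554, 0.0218, 0.0208])]
tx,ty,tz,spin [-1.608 -4.719  7.335] 2.381
```

View pics/w5.png

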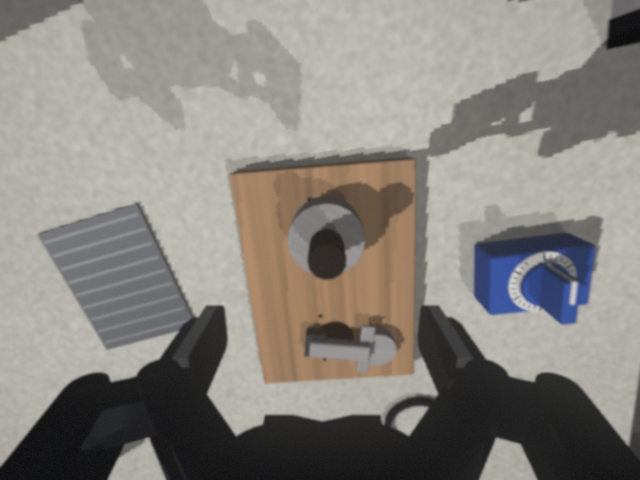

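```bash
python3 - <<'E'
from h import *
go([.44,-.365,.23],-29.5)
E
python3 -m inch '[1,-0.6,-0.2,0.5,0, 1,-1,-0.8,1.4,0.3, 1,-1.4,-1.4,2.4,0.6, 1,-1.8,-2,3.4,1, 1,-2,-2.6,4.5,1.4, 1,-2,-3.2,5.6,1.8, 1,-2,-3.8,6.6,2.1, 1,-2,-4.4,7.6,2.38]'
python3 - <<'E'
from h import *
st(); go([.44,-.365,.23],-29.5)
E
```

```text
tx,ty,tz,spin [-1.847 -3.612 10.562] 2.381
clock: 10.9
eef_pos: [0.4246, -0.2439, 0.2311]
tcp_rot: [79.4, 89.9, -40.2]
ft_force: [1.2, -0.6, 1.1]
opening: 0.0853
t 10.9 tcp [ 0.4246 -0.2439  0.2311] yaw(y) -29.59 xax [ 0.002 -0.002 -1.   ] q [-37.4   2.  -17.9  70.   -0.   82.1] F [ 1.2 -0.6  1.1] M [-0.01 -0.02 -0.04] op 0.0853
tx,ty,tz,spin [0.032 1.829 2.441] -0.011
```

```bash
python3 -m inch '[1,0,0.5,0.6,0, 1,0,1.2,1.4,0, 1,0,1.7,2.2,0, 1,0,1.83,2.45,0, 1,0,1.83,2.45,0, 1,0,1.83,2.45,0, 1,0,1.83,2.45,0, 1,0,1.83,2.45,0]'
python3 - <<'E'
from h import *
st(); snap('wrist','w6'); rect('wrist','timer',.036,0); tips('wrist',['timer','dial_grip','dial_pointer','red_mark'])
E
```

```text
clock: 11.7
eef_pos: [0.4412, -0.3624, 0.2299]
tcp_rot: [-133.4, 90.0, 107.1]
ft_force: [-0.9, -0.4, -0.8]
opening: 0.0854
t 11.7 tcp [ 0.4412 -0.3624  0.2299] yaw(y) -29.42 xax [-0.  0. -1.] q [-45.9  10.4  -8.5  71.1   0.   73.5] F [-0.9 -0.4 -0.8] M [0.02 0.01 0.13] op 0.0854
wrist timer 0.86 px [109. 256.] ((210.69712829589844, -297.62091064453125), (104.0162124633789, 83.97966766357422), 2.285146713256836)
wrist timer 0.81 px [325. 146.] ((474.25927734375, -312.3856201171875), (82.43987274169922, 55.50094985961914), 60.69517135620117)
wrist timer [(0.96, [0.2105, -0.2981, -0.0001]), (0.57, [0.4766, -0.3105, 0.0022])]
wrist dial_grip [(0.65, [0.4735, -0.3096, 0.0642]), (0.62, [0.2098, -0.2961, 0.0648])]
wrist dial_pointer [(0.84, [0.1873, -0.2993, 0.0424]), (0.7, [0.4571, -0.2952, 0.0356])]
wrist red_mark [(0.72, [0.4993, -0.3195, 0.0342]), (0.6, [0.2313, -0.294, 0.0394]), (0.47, [0.3371, -0.1886, -0.002])]
```

View pics/w6.png

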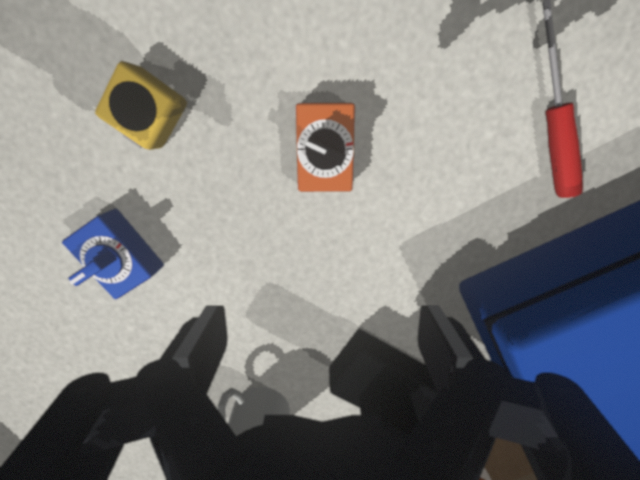

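Timer is nearly aligned with the picture axes at (325,146), pointer up-left, red mark right. Approach.

```bash
python3 - <<'E'
from h import *
go([.4742,-.3115,.1],-29.3)
E
python3 -m inch '[1,0,0,-0.4,0, 1,0.4,0,-1,0, 1,1.2,0.05,-1.47,0, 1,2.1,0.05,-1.47,0, 1,2.8,0.05,-1.47,0, 1,3.2,0.05,-1.47,0, 1,3.2,0.05,-1.47,0, 1,3.2,0.05,-1.47,0]'
python3 - <<'E'
from h import *
st(); snap('wrist','w7'); go([.4742,-.3115,.005],-29.3)
E
```

```text
tx,ty,tz,spin [ 3.245  0.076 -1.536] -0.021
clock: 12.8
eef_pos: [0.4722, -0.3131, 0.1019]
tcp_rot: [-132.2, 90.0, 108.3]
ft_force: [-0.7, -0.8, 0.4]
opening: 0.0852
t 12.8 tcp [ 0.4722 -0.3131  0.1019] yaw(y) -29.47 xax [-0.  0. -1.] q [-40.1  15.7 -18.3  56.    0.   79.4] F [-0.7 -0.8  0.4] M [ 0.01 -0.03  0.  ] op 0.0852
tx,ty,tz,spin [ 2.445 -0.003 -0.068] -0.023
```

View pics/w7.png

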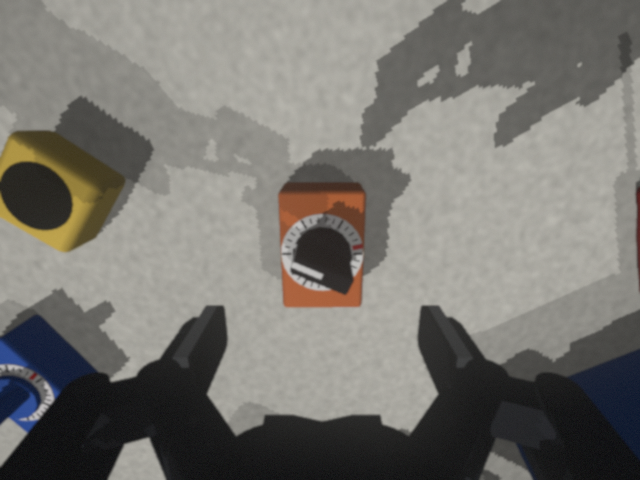

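```bash
python3 -m inch '[1,0.4,0,-0.05,-0.02, 1,1,0,-0.05,-0.02, 1,1.6,0,-0.05,-0.02, 1,2.1,0,-0.05,-0.02, 1,2.35,0,-0.05,-0.02, 1,2.43,0,-0.05,-0.02, 1,2.43,0,-0.05,-0.02, 0.6,2.43,0,-0.05,-0.02]'
python3 - <<'E'
from h import *
st(); go([.4742,-.3115,.005],-29.3)
E
```

```text
clock: 13.65
eef_pos: [0.4739, -0.3128, 0.0059]
tcp_rot: [80.0, 89.9, -39.3]
ft_force: [-0.9, 0.3, 0.6]
opening: 0.0737
t 13.65 tcp [ 0.4739 -0.3128  0.0059] yaw(y) -29.34 xax [ 0.002 -0.002 -1.   ] q [-39.9  22.3 -23.   44.6   0.   79.4] F [-0.9  0.3  0.6] M [-0.02 -0.01  0.01] op 0.0737
tx,ty,tz,spin [ 0.022 -0.011 -0.032] -0.005
```

```bash
python3 -m inch '[0.3,0,0,0,0, -0.2,0,0,0,0, -1,0,0,0,0, -1,0,0,0,0, -1,-0.1,0,0,0, -1,-0.4,0,0,0, -1,-0.8,0,0,0, -1,-1.3,0,0,0]'
python3 - <<'E'
from h import *
st(); go([.4525,.001,.07],6)
E
```

```text
clock: 14.45
eef_pos: [0.4715, -0.3107, 0.056]
tcp_rot: [-101.5, 89.8, 139.1]
ft_force: [0.0, -0.1, -5.9]
opening: 0.055
t 14.45 tcp [ 0.4715 -0.3107  0.056 ] yaw(y) -29.34 xax [-0.003  0.002 -1.   ] q [-39.9  18.6 -20.8  50.8   0.   79.4] F [ 0.  -0.1 -5.9] M [ 0.03 -0.   -0.02] op 0.055
tx,ty,tz,spin [-0.33  -4.232 -6.56 ] -4.417
```

```bash
python3 -m inch '[-1,-0.6,-0.1,-0.2,0, -1,-1,-0.4,-0.7,-0.2, -1,-1.1,-0.9,-1.4,-0.6, -1,-1.1,-1.4,-2.2,-1.1, -1,-1.1,-1.9,-3,-1.7, -1,-1.1,-2.5,-3.9,-2.3, -1,-1.1,-3,-4.7,-2.9, -1,-1.1,-3.4,-5.3,-3.4]'
python3 - <<'E'
from h import *
st(); go([.4525,.001,.1],6)
E
```

```text
clock: 15.25
eef_pos: [0.4566, -0.058, 0.1003]
tcp_rot: [-125.4, 89.9, 142.7]
ft_force: [0.6, -1.0, -5.8]
opening: 0.055
t 15.25 tcp [ 0.4566 -0.058   0.1003] yaw(y) -1.9 xax [-0.002  0.001 -1.   ] q [-15.3   5.7 -31.   53.4   0.   76.6] F [ 0.6 -1.  -5.8] M [-0.05 -0.02 -0.02] op 0.055
tx,ty,tz,spin [ 0.01  -0.15  -1.471] -0.987
```

```bash
python3 -m inch '[-1,0,0,-0.4,-0.3, -1,0,-0.1,-0.8,-0.6, -1,0,-0.14,-1.05,-0.85, -1,0,-0.15,-1.15,-0.98, -1,0,-0.15,-1.2,-0.98, -1,0,-0.15,-1.2,-0.98, -1,0,-0.15,-1.2,-0.98, -1,0,-0.15,-1.2,-0.98]'
python3 - <<'E'
from h import *
st(); go([.4525,.001,.03],6); snap('wrist','w8'); rect('wrist','mat',.003,0)
E
```

```text
clock: 16.05
eef_pos: [0.4542, -0.0128, 0.1005]
tcp_rot: [-1.6, 90.0, -85.9]
ft_force: [-0.7, 0.1, -5.1]
opening: 0.0551
t 16.05 tcp [ 0.4542 -0.0128  0.1005] yaw(y) 5.64 xax [ 0. -0. -1.] q [ -9.8   5.1 -31.7  53.2  -0.   74.6] F [-0.7  0.1 -5.1] M [-0.02  0.02 -0.01] op 0.0551
tx,ty,tz,spin [ 1.763 -0.008 -0.349] -0.045
wrist mat 0.89 px [320. 176.] ((449.5423889160156, 30.252559661865234), (99.71334075927734, 71.17323303222656), 6.252318859100342)
wrist mat 0.42 px [322. 370.] ((459.1051025390625, -130.29666137695312), (106.64249420166016, 120.93968963623047), 13.632859230041504)
```

View pics/w8.png

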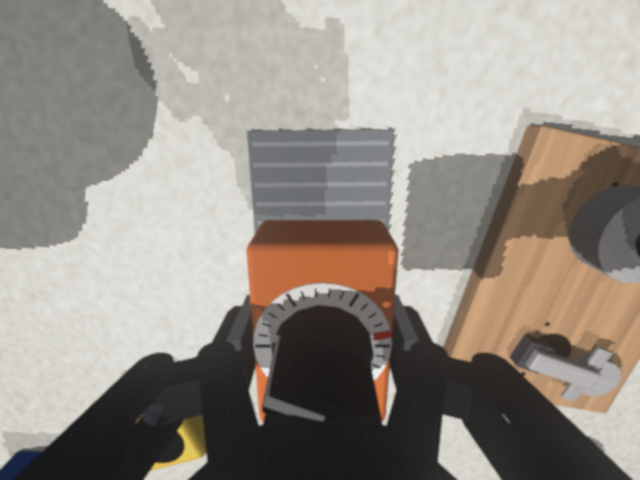

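```bash
python3 -m inch '[-1,0.1,0,-0.2,-0.04, -1,0.4,0,-0.32,-0.04, -1,0.8,0,-0.34,-0.04, -1,1.2,0,-0.34,-0.04, -1,1.5,0,-0.34,-0.04, -1,1.75,0,-0.34,-0.04, -1,1.9,0,-0.34,-0.04, -1,1.95,0,-0.34,-0.04]'
python3 - <<'E'
from h import *
st(); go([.4525,.001,.009],6)
E
```

```text
clock: 16.95
eef_pos: [0.4522, 0.0014, 0.0218]
tcp_rot: [-104.2, 89.9, 171.8]
ft_force: [0.0, 0.5, -5.2]
opening: 0.055
t 16.95 tcp [0.4522 0.0014 0.0218] yaw(y) 6.03 xax [-0.001  0.    -1.   ] q [ -8.   11.2 -36.4  42.5   0.   76. ] F [ 0.   0.5 -5.2] M [0.   0.02 0.02] op 0.055
tx,ty,tz,spin [0.319 0.006 0.01 ] 0.003
```

```bash
python3 -m inch '[-1,0.06,0,0,0, -1,0.12,0,0,0, -1,0.17,0,0,0, -1,0.21,0,0,0, -1,0.25,0,0,0, -1,0.28,0,0,0, -1,0.31,0,0,0, -1,0.33,0,0,0]'
python3 - <<'E'
from h import *
st()
E
```

```text
clock: 17.75
eef_pos: [0.4527, 0.0013, 0.0092]
tcp_rot: [-176.1, 90.0, 99.9]
ft_force: [-0.3, 0.2, -5.9]
opening: 0.055
t 17.75 tcp [0.4527 0.0013 0.0092] yaw(y) 6.02 xax [-0.  0. -1.] q [ -8.   12.4 -36.9  40.6   0.   75.9] F [-0.3  0.2 -5.9] M [0.04 0.06 0.  ] op 0.055
```

Not yet supported; creep further.

```bash
python3 -m inch '[-1,0.02,0,0,0, -1,0.03,0,0,0, -1,0.04,0,0,0, -1,0.04,0,0,0, -1,0.05,0,0,0, -1,0.05,0,0,0, -1,0.06,0,0,0, -1,0.06,0,0,0]'
python3 - <<'E'
from h import *
st()
E
```

```text
clock: 18.55
eef_pos: [0.4527, 0.0013, 0.0089]
tcp_rot: [-53.0, 90.0, -137.0]
ft_force: [-7.3, 1.6, 15.5]
opening: 0.0551
t 18.55 tcp [0.4527 0.0013 0.0089] yaw(y) 6.02 xax [-0. -0. -1.] q [ -8.   12.4 -37.   40.6  -0.   76. ] F [-7.3  1.6 15.5] M [ 0.2   1.31 -0.07] op 0.0551
```

```bash
python3 -m inch '[-1,-0.04,0,0,0, 0.5,-0.04,0,0,0, 1,-0.04,0,0,0, 1,-0.04,0,0,0, 1,-0.5,0,0,0, 1,-1.4,0,0,0, 1,-2.6,0,0,0, 1,-3.8,0,0,0]'
python3 - <<'E'
from h import *
st(); go([.4525-.05,.001-.06,.19])
E
```

```text
clock: 19.35
eef_pos: [0.4521, 0.0013, 0.1601]
tcp_rot: [-106.3, 89.9, 169.7]
ft_force: [1.0, 0.3, -0.1]
opening: 0.0853
t 19.35 tcp [0.4521 0.0013 0.1601] yaw(y) 6.02 xax [-0.001  0.    -1.   ] q [ -8.    1.2 -27.7  61.2   0.   75.9] F [ 1.   0.3 -0.1] M [ 0.   -0.05  0.01] op 0.0853
tx,ty,tz,spin [-0.747 -1.392  1.37 ] 0
```

```bash
python3 -m inch '[1,-0.5,0,0.5,0, 1,-0.9,0,1.2,0, 1,-0.9,0,1.6,0, 1,-0.9,0,1.6,0, 1,-0.9,0,1.6,0, 1,-0.9,0,1.6,0, 1,-0.9,0,1.6,0, 1,-0.9,0,1.6,0]'
python3 - <<'E'
from h import *
st(); im=snap('wrist','w9'); p=r.camera_params('wrist'); np.save('p9.npy',p,allow_pickle=True)
rect('wrist','timer',.036,0); rect('wrist','mat',.003,0); tips('wrist',['timer','dial_grip','dial_pointer','red_mark'])
C=[.4525,.001]
u,v=map(int,proj('wrist',[*C,.04],p)); print(u,v)
bgr=cv2.imread('pics/w9.png'); cv2.imwrite('pics/w9c.png',cv2.resize(bgr[v-70:v+70,u-80:u+80],None,fx=5,fy=5,interpolation=2) if 0 else cv2.resize(bgr[v-60:v+60,u-80:u+80],None,fx=5,fy=5,interpolation=2))
E
```

```text
clock: 20.15
eef_pos: [0.459, -0.0618, 0.1945]
tcp_rot: [-116.3, 89.9, 159.8]
ft_force: [0.2, 0.4, -0.0]
opening: 0.0853
t 20.15 tcp [ 0.459  -0.0618  0.1945] yaw(y) 6.08 xax [-0.001  0.    -1.   ] q [-15.7   0.7 -23.7  65.6   0.   68.3] F [ 0.2  0.4 -0. ] M [ 0.   -0.04  0.04] op 0.0853
wrist timer 0.83 px [324. 144.] ((454.44854736328125, 0.6309852600097656), (55.99913024902344, 84.46408081054688), 6.11088752746582)
wrist timer 0.68 px [ 87. 366.] ((219.5584716796875, -255.292236328125), (91.87239837646484, 53.75308609008789), 20.03336524963379)
wrist timer 0.67 px [634. 238.] ((751.778076171875, -51.178466796875), (15.575234413146973, 47.80337905883789), 23.044414520263672)
wrist mat 0.89 px [322. 138.] ((453.11041259765625, 0.6992034912109375), (101.27047729492188, 130.23922729492188), 6.354410171508789)
wrist timer [(0.94, [0.4582, 0.0025, 0.0036]), (0.73, [0.2124, -0.2959, -0.002]), (0.6, [0.4516, 0.0028, 0.0629])]
wrist dial_grip [(0.79, [0.4505, 0.0019, 0.0643])]
wrist dial_pointer [(0.57, [0.4311, 0.0065, 0.0402]), (0.55, [0.4539, -0.0009, 0.0653]), (0.2, [0.3349, -0.1873, -0.0014])]
wrist red_mark [(0.88, [0.4767, 0.0081, 0.0391])]
321 147
```

View pics/w9.png

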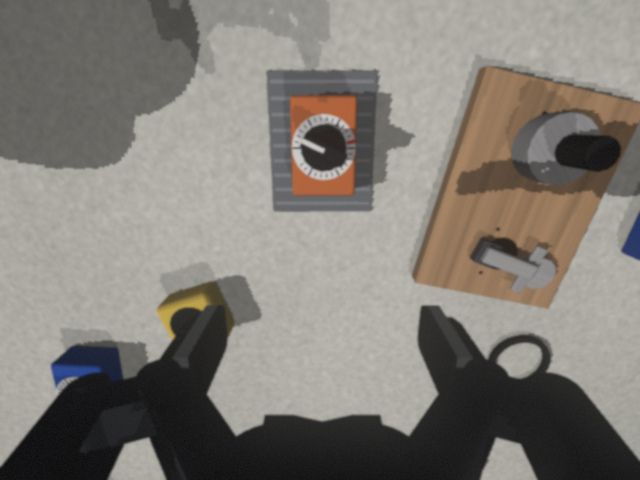

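View pics/w9c.png

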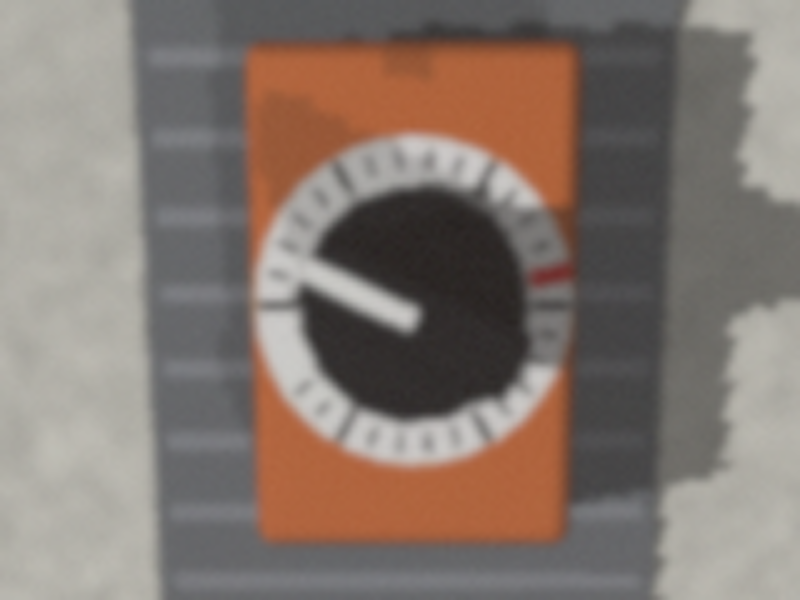

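Run:
```python
from h import *
p=np.load('p9.npy',allow_pickle=True).item()
a=ray('wrist',241+415/5,87+320/5,.075,p);b=ray('wrist',241+308/5,87+270/5,.075,p)
d=b-a; print(a,b,np.degrees(np.arctan2(d[1],d[0])), np.linalg.norm(d))
c=ray('wrist',241+552/5,87+273/5,.041,p);print(c)
go([.4535,.001,.14],None)
```

```text
[0.45452846 0.00093629 0.075     ] [0.4377968  0.00645648 0.075     ] 161.74099559177608 0.017618766357169288
[0.47719208 0.00856779 0.041     ]
tx,ty,tz,spin [ 1.373  0.02  -1.59 ] 0
```

```bash
python3 -m inch '[1,0.2,0,-0.3,-0.9, 1,0.5,0,-0.8,-1.9, 1,0.8,0.02,-1.2,-2.9, 1,1,0.02,-1.5,-3.9, 1,1.2,0.02,-1.59,-4.9, 1,1.37,0.02,-1.59,-5.9, 1,1.37,0.02,-1.59,-6.9, 1,1.37,0.02,-1.59,-7.9]';  python3 -m inch '[0.4,0,0,0,-0.3, 0.4,0,0,0,-0.3, 0.4,0,0,0,-0.3, 0.4,0,0,0,-0.3, 0.4,0,0,0,-0.3, 0.4,0,0,0,-0.3, 0.4,0,0,0,-0.3, 0.4,0,0,0,-0.3]'
python3 - <<'E'
from h import *
st(); go([.4535,.001,.052],71.7); snap('wrist','w10')
E
```

```text
clock: 21.3
eef_pos: [0.4532, 0.0011, 0.1398]
tcp_rot: [-168.5, 90.0, 171.1]
ft_force: [0.5, 0.0, 0.2]
opening: 0.0853
clock: 22.1
eef_pos: [0.4535, 0.0009, 0.1401]
tcp_rot: [9.3, 90.0, -9.1]
ft_force: [0.2, -0.9, -0.3]
opening: 0.0599
t 22.1 tcp [0.4535 0.0009 0.1401] yaw(y) 71.61 xax [ 0. -0. -1.] q [ -8.1   2.5 -29.1  58.5  -0.   10.3] F [ 0.2 -0.9 -0.3] M [0.03 0.05 0.  ] op 0.0599
tx,ty,tz,spin [ 2.203e+00  1.000e-03 -1.000e-03] -0.011
```

View pics/w10.png

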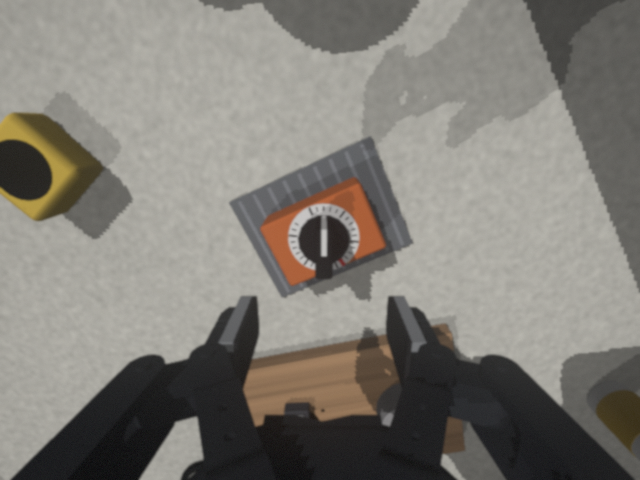

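Bar is vertical in the picture, column 323, mid-jaw 322. Descend and grip it.

```bash
python3 -m inch '[0.4,0.3,0,0,0, 0.4,0.8,0,0,0, 0.4,1.4,0,0,0, 0.4,1.8,0,0,0, 0.4,2.1,0,0,0, 0.4,2.2,0,0,0, 0.2,2.2,0,0,0, -0.2,2.2,0,0,0]'; python3 -m inch '[-0.4,0,0,0,0, -0.6,0,0,0,0, -0.8,0,0,0,0, -1,0,0,0,0, -1,0,0,0,0, -1,0,0,0,0, -1,0,0,0,0, -1,0,0,0,0]';python3 - <<'E'
from h import *
st()
E
```

```text
clock: 22.95
eef_pos: [0.4542, 0.0008, 0.0526]
tcp_rot: [10.5, 89.9, -7.8]
ft_force: [0.6, -0.0, -0.1]
opening: 0.038
clock: 23.75
eef_pos: [0.4543, 0.0013, 0.053]
tcp_rot: [46.6, 89.9, 28.3]
ft_force: [-0.4, 2.7, 6.5]
opening: 0.011
t 23.75 tcp [0.4543 0.0013 0.053 ] yaw(y) 71.64 xax [ 0.002  0.001 -1.   ] q [ -8.    8.6 -34.6  46.7   0.1  10.3] F [-0.4  2.7  6.5] M [ 0.53  0.13 -0.  ] op 0.011
```

```bash
python3 -m inch '[-1,0,0,0,0.3, -1,0,0,0,0.9, -1,0,0,0,1.6, -1,0,0,0,2.3, -1,0,0,0,3, -1,0,0,0,3.7, -1,0,0,0,4.2, -1,0,0,0,4.5]'
python3 - <<'E'
from h import *
st(); snap('wrist','w11')
E
```

```text
clock: 24.55
eef_pos: [0.4538, 0.0007, 0.0529]
tcp_rot: [-2.0, 89.9, -56.5]
ft_force: [-1.2, 1.2, 7.3]
opening: 0.0105
t 24.55 tcp [0.4538 0.0007 0.0529] yaw(y) 35.5 xax [ 0.001 -0.001 -1.   ] q [ -8.1   8.6 -34.6  46.7  -0.   46.4] F [-1.2  1.2  7.3] M [ 0.06  0.35 -0.01] op 0.0105
```

View pics/w11.png

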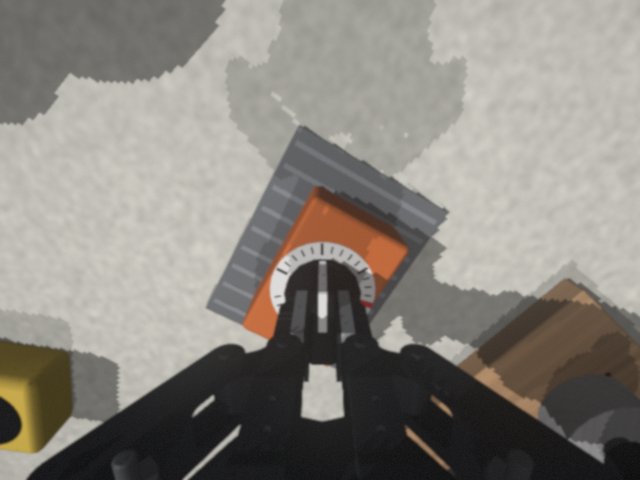

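```bash
python3 -m inch '[-1,0,0,0,0.5, -1,0,0,0,1.4, -1,0,0,0,2.3, -1,0,0,0,3.2, -1,0,0,0,4.1, -1,0,0,0,5, -1,0,0,0,5.9, -1,0,0,0,6.8]'; python3 -m inch '[-1,0,0,0,0.9, -1,0,0,0,1.8, -1,0,0,0,2.7, -1,0,0,0,3.6, -1,0,0,0,4.5, -1,0,0,0,5.3, -1,0,0,0,6, -1,0,0,0,6.4]';python3 - <<'E'
from h import *
st(); snap('wrist','w12')
E
```

```text
clock: 25.4
eef_pos: [0.4526, 0.0006, 0.0529]
tcp_rot: [-35.0, 89.9, -144.1]
ft_force: [-4.9, 0.7, 10.2]
opening: 0.0108
clock: 26.2
eef_pos: [0.4519, 0.0013, 0.0529]
tcp_rot: [-32.6, 89.8, 167.3]
ft_force: [-5.5, 1.7, 12.7]
opening: 0.0109
t 26.2 tcp [0.4519 0.0013 0.0529] yaw(y) -70.13 xax [-0.003  0.001 -1.   ] q [ -8.    8.6 -34.7  46.9   0.  152.1] F [-5.5  1.7 12.7] M [ 0.53  1.36 -0.04] op 0.0109
```

View pics/w12.png

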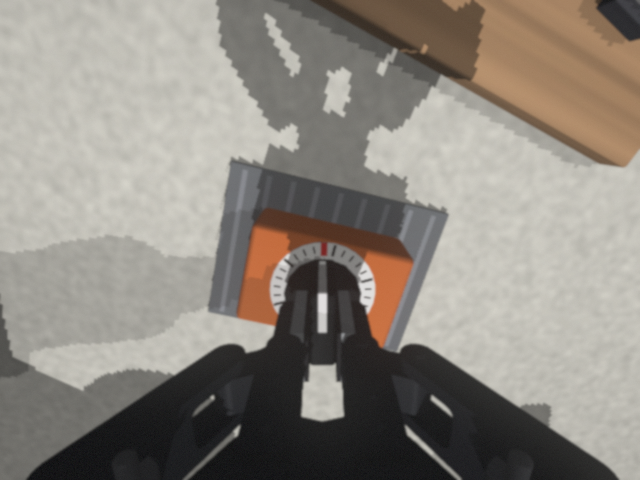

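```bash
python3 -m inch '[-1,0,0,0,0.1, -1,0,0,0,0.2, -1,-0.02,0,0,0.2, -1,-0.04,0,0,0.2, -1,-0.04,0,0,0.2, -1,-0.04,0,0,0.2, -1,-0.04,0,0,0.2, -1,-0.04,0,0,0.2]';python3 - <<'E'
from h import *
st()
E
python3 -m inch '[-0.6,0,0,0,0, -0.3,0,0,0,0, 0.2,0,0,0,0, 0.2,0,0,0,0, 0.2,-0.5,0,0,0, 0.2,-1.3,0,0,0, 0.2,-2.4,0,0,0, 0.2,-3.4,0,0,0]'
python3 - <<'E'
from h import *
st(); go([.455-.06,.02,.2],6)
E
```

```text
clock: 27.05
eef_pos: [0.4535, 0.0007, 0.0532]
tcp_rot: [81.9, 90.0, -79.7]
ft_force: [0.6, -0.2, -6.3]
opening: 0.0109
t 27.05 tcp [0.4535 0.0007 0.0532] yaw(y) -71.59 xax [ 0.    -0.001 -1.   ] q [ -8.1   8.6 -34.6  46.8  -0.  153.5] F [ 0.6 -0.2 -6.3] M [-0.   -0.01 -0.04] op 0.0109
clock: 27.85
eef_pos: [0.4534, 0.0009, 0.1914]
tcp_rot: [145.0, 90.0, -16.6]
ft_force: [0.8, 0.2, 0.4]
opening: 0.0515
t 27.85 tcp [0.4534 0.0009 0.1914] yaw(y) -71.58 xax [ 0. -0. -1.] q [ -8.1  -0.2 -25.1  65.1  -0.  153.5] F [0.8 0.2 0.4] M [-0.04 -0.08  0.01] op 0.0515
tx,ty,tz,spin [-0.215 -0.914  1.235] -9.698
```

```bash
python3 -m inch '[0.2,0,0,0.4,0, 0.2,0,0,1,0, 0.2,0,0,1.6,0, 0.2,0,0,1.6,0, 0.2,0,0,1.6,0, 0.2,0,0,1.6,0, 0.2,0,0,1.6,0, 0.2,0,0,1.6,0]'
python3 - <<'E'
from h import *
st(); im=snap('wrist','w13'); p=r.camera_params('wrist'); np.save('p13.npy',p,allow_pickle=True)
rect('wrist','timer',.039,0); rect('wrist','mat',.003,0); tips('wrist',['timer','dial_grip','dial_pointer','red_mark'])
u,v=map(int,proj('wrist',[.4535,.001,.04],p)); print(u,v)
bgr=cv2.imread('pics/w13.png'); cv2.imwrite('pics/w13c.png',cv2.resize(bgr[v-60:v+60,u-80:u+80],None,fx=5,fy=5,interpolation=2))
snap('top','top2')
E
```

```text
clock: 28.65
eef_pos: [0.3933, -0.0192, 0.1897]
tcp_rot: [-97.0, 90.0, 101.4]
ft_force: [-0.3, -0.1, -0.1]
opening: 0.0514
t 28.65 tcp [ 0.3933 -0.0192  0.1897] yaw(y) -71.55 xax [-0.  0. -1.] q [-12.2  -6.6 -31.2  65.4   0.  149.3] F [-0.3 -0.1 -0.1] M [ 0.07 -0.01  0.02] op 0.0514
wrist timer 0.96 px [323. 144.] ((456.0994567871094, -0.13519668579101562), (55.70381546020508, 83.4027328491211), 6.258651256561279)
wrist timer 0.76 px [459. 433.] ((202.16339111328125, -249.16600036621094), (57.682674407958984, 14.41710090637207), 50.84651565551758)
wrist timer 0.26 px [323. 148.] ((455.4736633300781, -0.536163330078125), (38.64198684692383, 39.20452117919922), 63.444496154785156)
wrist mat 0.92 px [320. 143.] ((452.7340393066406, 0.5065536499023438), (101.66539001464844, 132.8660125732422), 6.301555156707764)
wrist timer [(0.95, [0.461, -0.001, 0.0054])]
wrist dial_grip [(0.68, [0.3357, -0.1876, -0.0014]), (0.56, [0.4551, -0.0033, 0.0623])]
wrist dial_pointer [(0.68, [0.4699, 0.0107, 0.0395])]
wrist red_mark [(0.96, [0.4787, 0.007, 0.0401])]
320 149
```

View pics/w13c.png

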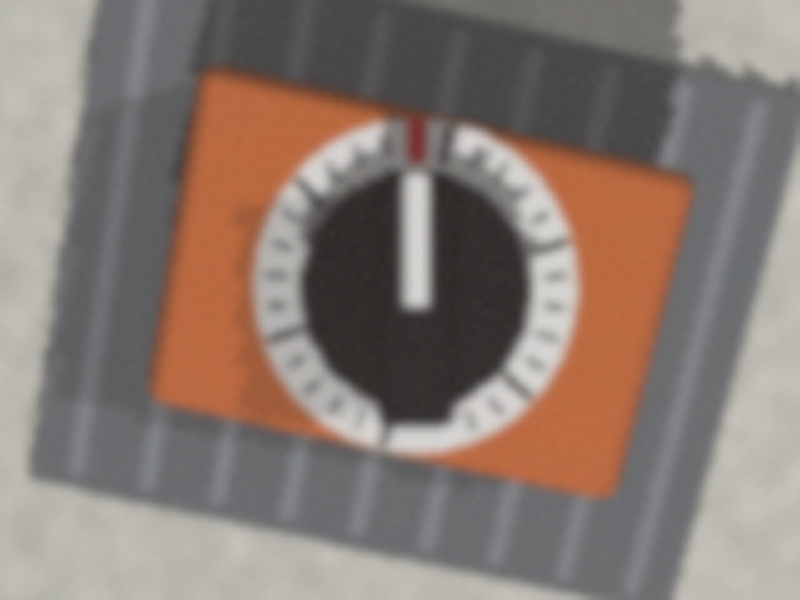

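View pics/top2.png

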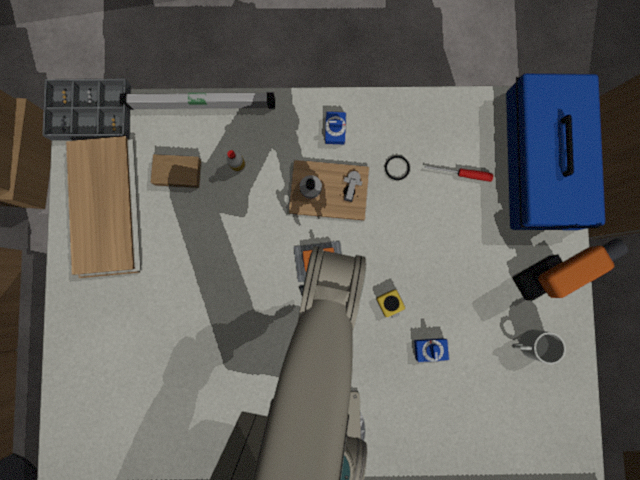

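Pointer lies exactly under the red mark. One more centred view to check the timer's place on the mat.

```bash
python3 - <<'E'
from h import *
go([.459,-.062,.22],6)
E
python3 -m inch '[0.2,-0.4,0.2,-0.2,-1, 0.2,-0.7,0.4,-0.5,-2, 0.2,-0.76,0.8,-0.8,-3, 0.2,-0.76,1.2,-1,-4, 0.2,-0.76,1.5,-1.2,-5, 0.2,-0.76,1.6,-1.3,-6, 0.2,-0.76,1.6,-1.3,-7, 0.2,-0.76,1.6,-1.3,-8]'
python3 - <<'E'
from h import *
st();go([.459,-.062,.22],6)
E
```

```text
tx,ty,tz,spin [-0.758  1.537 -1.233] -9.697
clock: 29.85
eef_pos: [0.4625, -0.0638, 0.22]
tcp_rot: [-99.8, 90.0, 163.0]
ft_force: [0.7, 0.8, -0.6]
opening: 0.0512
t 29.85 tcp [ 0.4625 -0.0638  0.22  ] yaw(y) -7.26 xax [-0.  0. -1.] q [-15.8   0.1 -21.2  68.7   0.   81.5] F [ 0.7  0.8 -0.6] M [ 0.05 -0.01  0.  ] op 0.0512
tx,ty,tz,spin [-0.    -0.093 -0.033] -1.658
```

```bash
python3 -m inch '[0.2,0,-0.09,0,-1, 0.2,0,-0.09,0,-1.66, 0.2,0,-0.09,0,-1.66, 0.2,0,-0.09,0,-1.66, 0.2,0,-0.09,0,-1.66, 0.2,0,-0.09,0,-1.66, 0.2,0,-0.09,0,-1.66, 0.2,0,-0.09,0,-1.66]'
python3 - <<'E'
from h import *
st(); snap('wrist','w14'); rect('wrist','timer',.036,0); rect('wrist','mat',.003,0); snap('top','top3'); snap('scene','scene3')
r.grab_frame('scene');tips('scene',['weight','timer','plug','mat','hinge','dial_pointer','red_mark']); tips('top',['weight','timer','mat'])
bgr=cv2.imread('pics/w14.png'); cv2.imwrite('pics/w14c.png',cv2.resize(bgr[50:230,200:640],None,fx=1.8,fy=1.8,interpolation=2))
E
```

```text
clock: 30.65
eef_pos: [0.4588, -0.0631, 0.2201]
tcp_rot: [55.9, 90.0, -28.4]
ft_force: [-0.5, -0.2, -0.2]
opening: 0.051
t 30.65 tcp [ 0.4588 -0.0631  0.2201] yaw(y) 5.69 xax [ 0. -0. -1.] q [-15.8  -0.3 -21.6  68.7  -0.   68.5] F [-0.5 -0.2 -0.2] M [-0.    0.01  0.01] op 0.051
wrist timer 0.93 px [626. 224.] ((762.8704833984375, -49.05598068237305), (34.42766189575195, 68.05630493164062), 22.685932159423828)
wrist timer 0.92 px [ 96. 368.] ((207.07839965820312, -282.0865173339844), (144.6884307861328, 66.96025848388672), 48.668643951416016)
wrist timer 0.56 px [325. 142.] ((456.182373046875, 0.467132568359375), (56.199363708496094, 83.02740478515625), 5.733615398406982)
wrist mat 0.59 px [322. 136.] ((452.8533020019531, 1.0940170288085938), (99.8501968383789, 129.66217041015625), 6.309005260467529)
scene weight [(0.64, [0.6522, 0.0212, 0.0158])]
scene timer [(0.98, [0.2137, -0.2963, -0.0002]), (0.71, [0.4551, -0.0015, 0.0022]), (0.61, [0.8219, -0.0502, 0.0004])]
scene plug [(0.9, [0.6505, 0.029, 0.0159])]
scene mat [(0.64, [0.4485, 0.0034, -0.0027])]
scene hinge [(0.68, [0.681, -0.1002, 0.0198]), (0.39, [0.6538, 0.0232, 0.0192])]
scene dial_pointer [(0.88, [0.8231, -0.0242, 0.0378]), (0.65, [0.1898, -0.2988, 0.0373]), (0.48, [0.4708, 0.006, 0.0393])]
scene red_mark [(0.88, [0.474, 0.0104, 0.0426]), (0.83, [0.8316, -0.0725, 0.036]), (0.71, [0.2316, -0.2911, 0.038])]
top weight [(0.62, [0.6573, 0.0251, 0.0195]), (0.59, [0.4804, 0.0073, 0.0406])]
top timer [(0.6, [0.2073, -0.2988, 0.0003]), (0.56, [0.4549, 0.0013, 0.0042]), (0.56, [0.8216, -0.0493, -0.0001])]
top mat [(0.57, [0.4541, 0.0052, -0.0004]), (0.49, [0.7025, 0.3901, 0.0014])]
```

View pics/w14c.png

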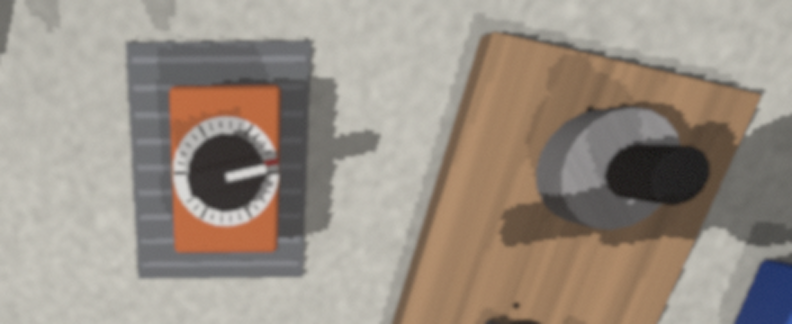

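View pics/scene3.png

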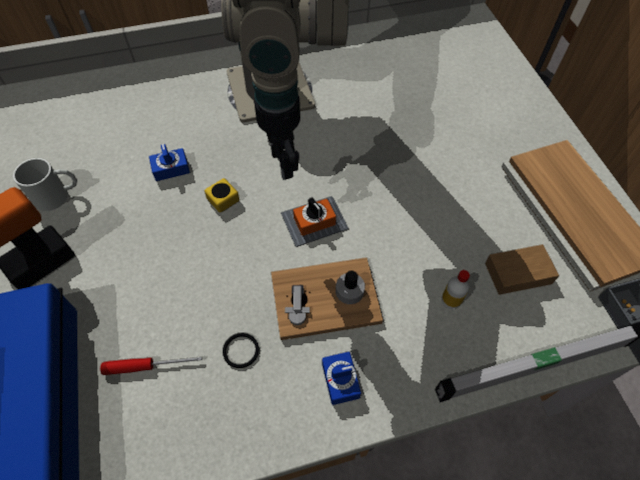

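Run:
```python
from h import *
p=np.load('p13.npy',allow_pickle=True).item()
f=lambda x,y,z: ray('wrist',240+x/5,89+y/5,z,p)
a=f(415.5,308,.075);b=f(415.5,172,.075);c=f(417,140,.041);d=b-a
print(a,b,c,np.degrees(np.arctan2(d[1],d[0])),np.degrees(np.arctan2(*(c-a)[1::-1])))
# plate centre from white ring (crop 415,286, r ~163)
o=f(416,286,.041);e=c-o;print(o,np.degrees(np.arctan2(e[1],e[0])),np.linalg.norm(e[:2]))
```

```text
[ 4.55377778e-01 -3.26275362e-04  7.50000000e-02] [0.47347348 0.00574352 0.075     ] [0.47823115 0.00699704 0.041     ] 18.542859209596177 17.767942698728255
[ 4.56405681e-01 -1.54424957e-04  4.10000000e-02] 18.14220630534304 0.02296725112419048
```

```bash
python3 -c "
from station import r
print(r.hand_in())"
```

```text
the job is handed in; nothing more can be done
None
```

I finished the job in the order asked and handed it in at about 31 s, inside the 72 s limit.

- **Weight:** it is set down on the drawer front and released. My last checks put it about 2–3 mm from the plug centre, and it covers the plug completely. The scene camera's plug estimate was several millimetres off. The plug was already hidden by then, so I did not rely on that reading.
- **Timer:** I carried it upright to the mat and let go before setting it. It is square with the mat within about 0.6°. The wrist-camera measurements put it about 3 mm from the mat's middle along x, and under 1 mm along y. I left it there rather than risk nudging it.
- **Dial:** one grip turned the pointer clockwise from about 24° to the red mark. The last picture showed the pointer at 18.5° and the red mark at 17.8–18.1°. That is within 1°, against a half division of 6°.

At the end of the turn the timer's weight briefly hung on the fingers (about 6 N), so it may have lifted a fraction of a millimetre. It settled when I released it. The last picture from the overview camera showed the other things where they were at the start. The gripper was clear of everything at hand-in.

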